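# Open a watch-movement carrier under the bench magnifier and hold its gate wide

## Robot

A 7-joint arm with a two-finger parallel gripper is mounted at the origin on the work surface. World frame = base frame: x ahead of the robot, y to its left, z up, the work surface at z = 0. Lengths are in m, angles in rad, forces in N, time in s.
With the tool pointing down it reaches from about 0.4 to 0.85 m from the base axis. Payload 4.5 kg.
Tool frame: the origin (TCP) lies on the centre line of the jaws, within the pads' length; the fingertips stand 25 mm ahead of it and the grasp point (between the pads) lies 6 mm ahead of it; z points along the fingers, y is the direction in which the jaws open and shut (so a half turn about z gives the same grasp; the last joint's range is limited). The gripper opens to 88 mm and grips with 3 to 60 N. Pads are 18 mm wide; open, the fingers measure 123 mm over their backs; the gripper's body (75 mm by 187 mm) begins 45 mm behind the grasp point.
Start: joints at [1.321, 0.689, -0.195, 1.565, 0.157, 0.902, -0.215], TCP at [0.175, -0.6, 0.264] pointing down, gripper open.
Joint ranges: [-3.01, 3.01], [-0.46, 2.08], [-1.47, 1.51], [0.13, 2.56], [-1, 4.14], [0.04, 2.09], [-2.66, 2.66]. Speed limits (rad/s): [2.57, 2.57, 3.14, 3.14, 3.14, 3.14, 3.14].

## Interface

Orientations are given as a unit quaternion [w, x, y, z].
In Python, from plant import state, snapshot, sign_off gives the robot as it stands.
- The arm moves only by the tool arm_command, never from a script. Its argument "deltas" is text: rows parted by semicolons, each of 7 numbers parted by spaces: the finger opening in m, from 0 to 0.0881, then the shift along the tool's x, y, z in m, then the turn, a rotation vector about the tool's x, y, z in degrees. A call has 1 to 10 rows; each row is the pose to reach, as a shift and turn from the pose commanded when the call began, along the tool's axes at that moment; what a row does not reach only later rows make up. A row lasts 1/10 s, in which the tool goes at most 50 mm and 8.59 degrees, less where a joint would pass 70% of its speed; a pose out of reach is approached as far as the arm can. A call with a gripper value outside its range is refused whole. The fingers move at their own pace and stop on an object; the grip force is fixed at half the most. Time passes only in rows, so rows that repeat a pose let the fingers close. It gives the time, the measured TCP pose, the force and the opening at its end, in the units of the state.
- state(): the state, without advancing time (a new reading comes with each control period).
- snapshot(name): name is "scene" or "top" or "wrist"; returns a dict with "pixels" (384x512x3 uint8, red, green, blue), "K" (3x3 intrinsics, pixels), "cam_to_world" (4x4, takes a point from camera to world coordinates). Camera axes: x right, y up, looking along -z (the intrinsics and any distortion apply to the point x, -y, -z); pixel columns grow to the right and rows downward; lengths in m; the calibration is good to about 2 mm. A picture is of the moment at which its call begins. There is no depth.
- sign_off(): hands the job in, once; it reports no verdict.
The state is a dict: "clock": time; "q": joint angles; "joint_vel": joint speeds; "joint_efforts": joint torques, N m; "ee_pos": TCP position; "tool_rot": TCP orientation; "ft_force": force on the tool from outside, world axes, zero at the start; "ft_torque": the same for the moment, N m; "width": finger opening in m.
Only numpy, scipy, OpenCV 4.12 (cv2) and the standard library are available. Lean on these libraries where they do the work, as an engineer would, in place of code of your own. Each camera call takes 0.05 s, during which the arm holds its last target.

## Task

So that the watchmaker can look the movements over, first turn and tilt the bench magnifier by its ball-ended stem until the lens looks straight at the middle of the carrier's doorway. Then open the carrier: pinch the red tab of the safety catch on its roof towards the black post beside it (it stays back), squeeze the blue trigger against the bar of the gate's handle and swing the gate out, past the click of its door check, until it stands wide open, beyond a right angle to the front. The gate springs back when let go, so finish while holding it wide open with the gripper, and leave the magnifier aimed and the eyeglass loupe, the covered white dish and the grey movement holder where they stand.

Things in the scene. Friction and masses are not known exactly. Their poses are not given: they have to be found in the camera images.
- lens (a point): Centre of the magnifier's round lens (white ring 112 mm across, 22 thick, in a fork on a round white foot 130 mm across, fixed to the bench), 170 mm above the bench. The upright swivel axis and the level tilt axis both pass through it, so it never moves. Its x axis is the looking direction, away from the stem; y is the tilt axis. Aimed: the x axis passes through doorway.
- ball (a point): Centre of the black ball, 24 mm across, at the end of the steel stem (7 mm thick) that sticks back from the top of the lens ring: at (-95, 0, 52) mm in the frame of lens, stem along that frame's x. Moving the ball turns the lens; about 2 to 4 N at the ball overcome the stiff joints, which stay where they are left.
- lens_swivel (a joint): Swivel of the lens about the vertical axis, rad, grows counter-clockwise seen from above; range -1.7 to 1.7.
- lens_tilt (a joint): Tilt of the lens, rad; 0 looks level, positive looks down; range -0.6 to 1.0.
- doorway (a point): Middle of the carrier's doorway, in the plane of its front, 72 mm above the bench. The carrier is a box of aluminium and clear panes, 220 wide, 160 deep, 140 mm high, fixed to the bench, with two white trays of round movements inside. Axes are the carrier's: x from the front into the box, y to the left for someone facing the front, z up. The front faces the robot, roughly.
- red_tab (a point): Point in the red upright tab of the safety catch on the roof, 170 mm above the bench, 28 mm behind the front; tab 10 mm along carrier y, 18 along x, top 182 above the bench. Squeezed towards the black post (carrier +y) it slides up to 14 mm with about 3 N and stays where left; its bolt leaves the gate's hook at 8 mm. Over outer faces tab and post measure 47 mm locked, 33 squeezed.
- black_post (a point): Point in the fixed black post beside the red tab, 30 mm above the roof; the post is 10 mm along carrier y, 18 along x and 42 mm high. It cannot move, so the tab must do the moving.
- safety_catch (a joint): Travel of the red tab, m: 0 locked, 0.014 fully back; the gate is free of it above 0.008, clearly so above 0.010.
- grip_bar (a point): Point in the fixed black upright bar of the gate's handle, 152 mm above the bench; bar 10 mm along the gate's width, 14 deep, 78 to 170 mm above the bench, standing 15 to 29 mm off the face of the gate (10 thick, top at 135 mm). Axes are the gate's: the carrier's when shut. In them it lies 27 mm in front (-x) and 136 mm to the right (-y) of the hinge axis.
- trigger_bar (a point): Point in the blue upright trigger bar, of the grip bar's size and height, 34 mm to its right, nearer the gate's free edge. Squeezed towards the grip bar (gate +y) it slides up to 10 mm against a spring of 2 to 6 N and draws the gate's bolt, free from 6 mm on; let go, it springs back. Over outer faces both bars measure 44 mm, squeezed 34. Turns with the gate.
- trigger (a joint): Travel of the trigger, m: 0 let go (bolt out), 0.010 fully squeezed.
- gate_hinge (a point): Point on the gate's upright hinge axis, at the left of the doorway, 152 mm above the bench; axes turn with the gate.
- gate (a joint): Opening angle of the gate, rad: 0 shut, stop at 1.95. It swings out towards the robot's side, hinged on its left, so it turns clockwise seen from above. A damped spring shuts it (1.5 N at the handle when wide open). A lobe on the hinge cam meets a sprung roller between 0.7 and 1.2 rad (door check, about 3 to 4 N at the handle); let go beyond it, the gate falls back onto the check.
- loupe: Black eyeglass loupe standing on the bench, 37 mm across, 36 mm high; origin at the centre of its underside. Bystander.
- parts_dish: Round white dish with clear cover, 76 mm across, 26 mm high; origin at the centre of its underside. Bystander.
- holder: Grey round movement holder with a movement in it, 40 mm across, 27 mm high; origin at the centre of its underside. Bystander.

How it is judged:
By the outcome, as a careful person would: the job done as asked, in the order asked, and still so for the second after the job is handed in, while the arm keeps its last pose, push and grip.
It also fails if it takes over 64 s, if anything falls off the work surface, if the arm or the gripper's body presses on something with over 40 N, if the wrist force passes 120 N, or if a joint passes its speed limit or range.

## Working session

There is one attempt and no reset: what is moved stays moved. The work goes in short steps, Python scripts to look and compute and a tool call to move; the robot and the scene stay as the last step left them, time stands still between calls to the robot, and variables do not carry over. Pictures are saved under pics/ and viewed, and the job is handed in when it is done.

Besides the shell and the picture viewer there is one more tool, called after "Emit:" as name(argument=value, ...) on one line, values as JSON. arm_command: Moves the arm, as the interface text tells. Its arguments: {"type":"object","properties":{"deltas":{"type":"string"}},"required":["deltas"]}

```bash
ls; mkdir -p pics
python3 - <<'E'
from plant import state,snapshot
import cv2,numpy as np
s=state();print(s)
for n in("scene","top","wrist"):
    d=snapshot(n);cv2.imwrite(f"pics/{n}0.png",d["pixels"][:,:,::-1]);print(n,np.round(d["K"],1).tolist(),np.round(d["cam_to_world"],3).tolist(),[k for k in d])
E
```

```text
pics
{'clock': 0.0, 'q': array([ 1.32077593,  0.68999565, -0.19452651,  1.56633449,  0.15727882,
        0.90251481, -0.21509415]), 'joint_vel': array([ 0.00013627, -0.00024485,  0.00236815, -0.00028505,  0.00038587,
        0.00054733,  0.00151942]), 'joint_efforts': array([-4.29411557e-04, -5.27569878e+01, -1.26679882e+00, -1.53431332e+01,
       -5.24892204e-02,  6.53752650e-03,  1.67484968e-04]), 'ee_pos': array([ 0.17481597, -0.5994383 ,  0.26290558]), 'tool_rot': array([-9.12109624e-04,  9.89941150e-01,  1.41476684e-01, -1.86728312e-04]), 'ft_force': array([-0.74956795,  0.21411497,  0.78367282]), 'ft_torque': array([-0.03159802,  0.01768974,  0.05902894]), 'width': 0.08776486990467648}
scene [[373.2, 0.0, 254.1], [0.0, 373.2, 191.1], [0.0, 0.0, 1.0]] [[-0.82, -0.392, 0.418, 0.942], [0.573, -0.545, 0.613, 0.606], [-0.013, 0.741, 0.671, 0.797], [0.0, 0.0, 0.0, 1.0]] ['pixels', 'K', 'cam_to_world']
top [[393.4, 0.0, 254.8], [0.0, 393.4, 190.0], [0.0, 0.0, 1.0]] [[-0.015, 0.993, -0.115, 0.428], [-1.0, -0.015, -0.003, 0.007], [-0.004, 0.115, 0.993, 1.091], [0.0, 0.0, 0.0, 1.0]] ['pixels', 'K', 'cam_to_world']
wrist [[287.2, 0.0, 256.2], [0.0, 287.2, 193.1], [0.0, 0.0, 1.0]] [[0.279, 0.921, 0.272, 0.245], [-0.96, 0.268, 0.077, -0.578], [-0.002, -0.283, 0.959, 0.384], [0.0, 0.0, 0.0, 1.0]] ['pixels', 'K', 'cam_to_world']
```

View pics/scene0.png

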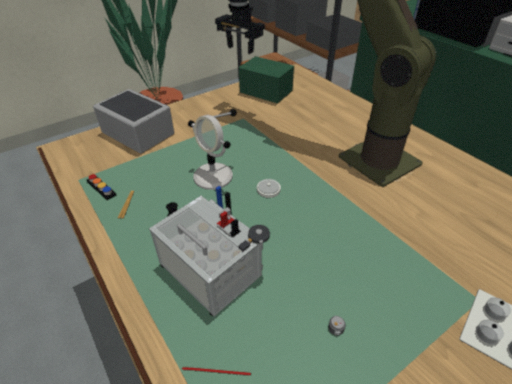

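View pics/top0.png

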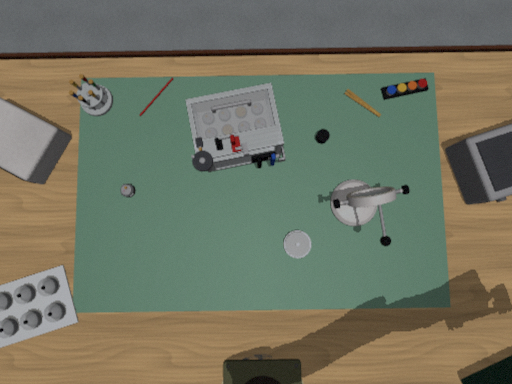

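View pics/wrist0.png

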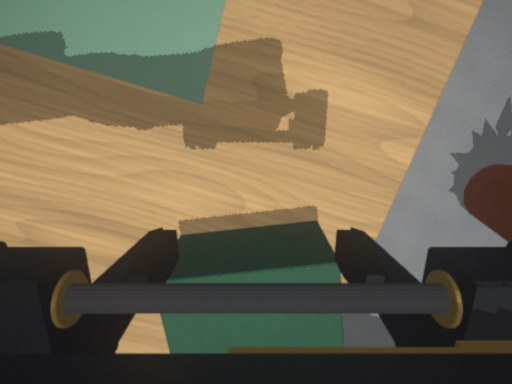

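Run:
```python
import cv2
t=cv2.imread("pics/top0.png");s=cv2.imread("pics/scene0.png")
cv2.imwrite("pics/tA.png",cv2.resize(t[75:195,170:300],None,fx=6,fy=5*1.0,interpolation=2)[:600,:780]) if 0 else cv2.imwrite("pics/tA.png",cv2.resize(t[75:195,170:320],None,fx=5,fy=5,interpolation=2))
cv2.imwrite("pics/tB.png",cv2.resize(t[150:270,275:425],None,fx=5,fy=5,interpolation=2))
cv2.imwrite("pics/sA.png",cv2.resize(s[175:315,135:285],None,fx=4,fy=4,interpolation=2))
cv2.imwrite("pics/sB.png",cv2.resize(s[95:215,150:300],None,fx=5,fy=5,interpolation=2))
```

```text
(no output)
```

View pics/tA.png

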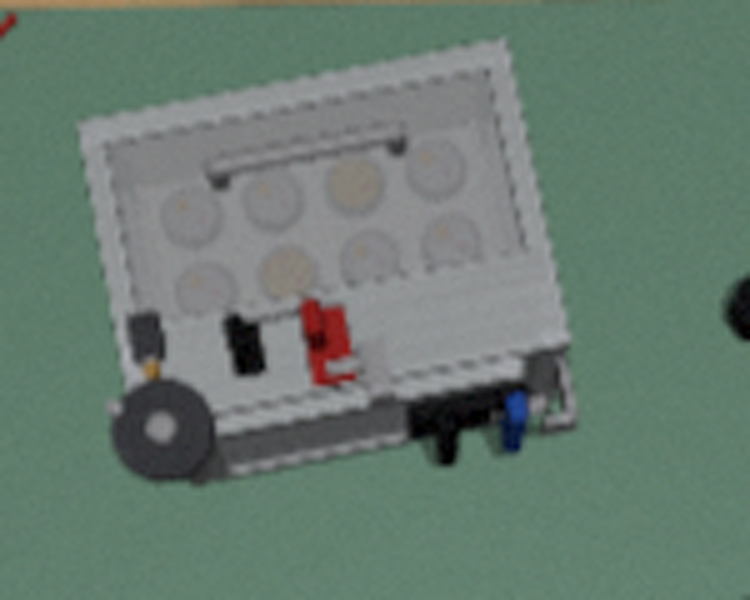

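View pics/tB.png

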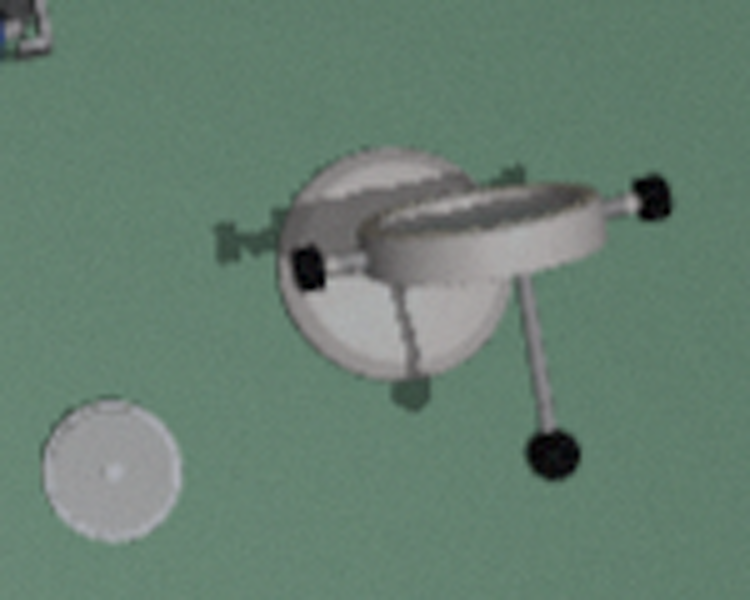

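View pics/sA.png

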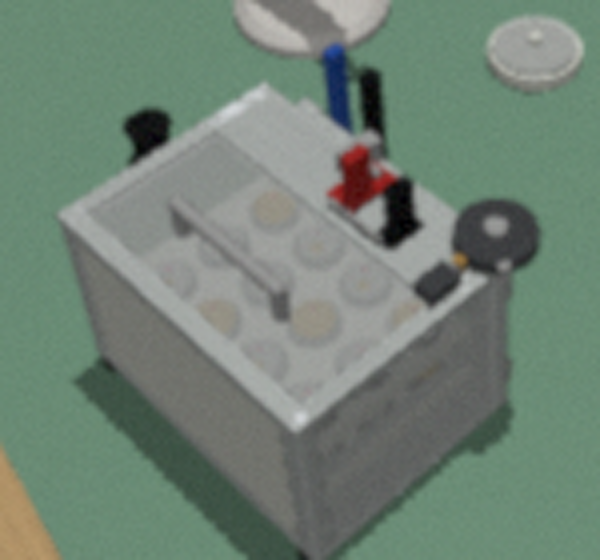

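View pics/sB.png

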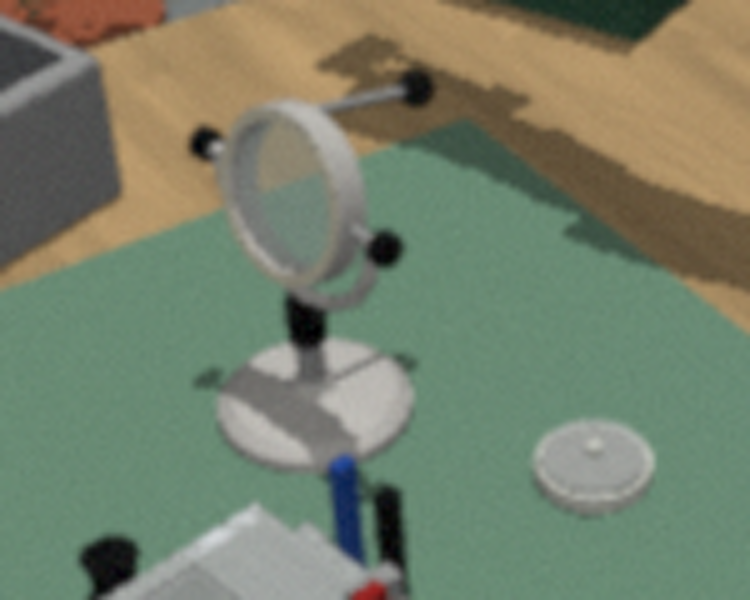

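```bash
cat > h.py <<'E'
import numpy as np, cv2
from plant import state,snapshot
from scipy.optimize import least_squares
def proj(d,P):
    K=d["K"];T=np.linalg.inv(d["cam_to_world"]);p=np.atleast_2d(P)@T[:3,:3].T+T[:3,3]
    x=p*[1,-1,-1];u=x@K.T;return u[:,:2]/u[:,2:]
def ray(d,uv):
    K=d["K"];C=d["cam_to_world"];r=np.linalg.inv(K)@[uv[0],uv[1],1]*[1,-1,-1];return C[:3,3],C[:3,:3]@r
def onz(d,uv,z):
    o,r=ray(d,uv);return o+r*(z-o[2])/r[2]
def tri(obs):
    A=np.zeros((3,3));b=np.zeros(3);rs=[]
    for d,uv in obs:
        o,r=ray(d,uv);r=r/np.linalg.norm(r);M=np.eye(3)-np.outer(r,r);A+=M;b+=M@o;rs.append((o,M))
    p=np.linalg.solve(A,b);return p,[np.linalg.norm(M@(p-o))*1e3 for o,M in rs]
E
cat > m.py <<'E'
from h import *
t=snapshot("top");s=snapshot("scene")
A=lambda u,v:((u+.5)/5-.5+170,(v+.5)/5-.5+75)
B=lambda u,v:((u+.5)/5-.5+275,(v+.5)/5-.5+150)
SA=lambda u,v:((u+.5)/4-.5+135,(v+.5)/4-.5+175)
SB=lambda u,v:((u+.5)/5-.5+150,(v+.5)/5-.5+95)
for n,a,b in [("BL",A(80,123),SA(303,425)),("BR",A(503,40),SA(62,215)),("FR",A(567,347),SA(265,85)),("hinge",A(160,428),SA(497,225)),
 ("blue top",A(517,398),SA(333,48)),("black top",A(447,425),SA(371,73)),("red top",A(311,306),SA(355,152)),("post top",A(234,322),SA(401,184)),
 ("ball",B(553,455),SB(417,88)),("knobL",B(308,269),SB(385,247)),("knobR",B(652,198),SB(206,143)),("loupe",A(745,308),SA(148,120)),("dish",B(113,470),SB(594,447))]:
    p,e=tri([(t,a),(s,b)]);print(n,np.round(p,4),np.round(e,1))
for nm,d,p in[("foot",t,B(396,263)),("foot",s,SB(315,400))]: print(nm,onz(d,p,0.008))
fit=lambda q:np.array([[q[0]+np.cos(q[2])*x-np.sin(q[2])*y,q[1]+np.sin(q[2])*x+np.cos(q[2])*y,.14] for x,y in((.16,.11),(.16,-.11),(0,-.11))])
ob=[(t,A(80,123)),(t,A(503,40)),(t,A(567,347))];os_=[(s,SA(303,425)),(s,SA(62,215)),(s,SA(265,85))]
f=lambda q:np.r_[(proj(t,fit(q))-[o[1] for o in ob]).ravel(),(proj(s,fit(q))-[o[1] for o in os_]).ravel()]
r=least_squares(f,[.55,.08,.15]);print(r.x,np.round(r.fun,1))
E
python3 m.py
```

```text
BL [0.7676 0.18   0.1413] [2.2 2.2]
BR [ 0.8092 -0.0329  0.1382] [1.2 1.2]
FR [ 0.6533 -0.0627  0.1363] [0.8 0.8]
hinge [0.6112 0.137  0.1546] [0.4 0.4]
blue top [ 0.6185 -0.0343  0.1714] [1.8 1.8]
black top [ 0.6082 -0.002   0.168 ] [0.1 0.1]
red top [0.6613 0.0629 0.1832] [2.4 2.4]
post top [0.6538 0.0996 0.1833] [2.8 2.8]
ball [ 0.4123 -0.2817  0.1978] [0.8 0.8]
knobL [ 0.5001 -0.1807  0.1707] [0.5 0.5]
knobR [ 0.5312 -0.3437  0.1704] [0.4 0.4]
loupe [ 0.698  -0.1686  0.0452] [4.5 4.5]
dish [ 0.4049 -0.1018  0.0234] [0.6 0.6]
foot [ 0.51587817 -0.26283992  0.008     ]
foot [ 0.51565864 -0.26188043  0.008     ]
[0.63140586 0.04441781 0.18911439] [-1.4  0.8  0.   0.1  0.7 -0.2 -0.5  1.2 -0.8 -0.8  0.4 -1.4]
```

```bash
cat >> h.py <<'E'
from scipy.spatial.transform import Rotation as R
def to(pos,yaw,frm=None):
    "delta row (mm->m, deg) from measured pose (or frm=(pos,quat)) to tool-down pose with tool x at yaw"
    s=state();p,q=frm if frm else (s["ee_pos"],s["tool_rot"])
    R0=R.from_quat(np.r_[q[1:],q[0]]);c,n=np.cos(yaw),np.sin(yaw)
    R1=R.from_matrix(np.array([[c,n,0],[n,-c,0],[0,0,-1]]))
    return np.r_[np.round(R0.inv().apply(np.array(pos)-p),4),np.round((R0.inv()*R1).as_rotvec(degrees=True),2)]
def yaw():
    q=state()["tool_rot"];x=R.from_quat(np.r_[q[1:],q[0]]).as_matrix()[:,0];return np.arctan2(x[1],x[0])
E
python3 -c "
from h import *
print(to([.4123,-.2817,.264],.189),yaw())"
```

```text
[ 3.170e-01 -2.388e-01 -5.000e-04 -5.000e-02  1.000e-02  5.430e+00] 0.2838282934994614
```

Emit:
arm_command(deltas="0.06 0.04 -0.03 0 0 0 0.7; 0.06 0.08 -0.06 0 0 0 1.4; 0.06 0.12 -0.09 0 0 0 2.1; 0.06 0.16 -0.12 0 0 0 2.8; 0.06 0.2 -0.15 0 0 0 3.5; 0.06 0.24 -0.18 0 0 0 4.2; 0.06 0.28 -0.21 0 0 0 4.9; 0.06 0.317 -0.2388 0 0 0 5.4; 0.06 0.317 -0.2388 0 0 0 5.4; 0.06 0.317 -0.2388 0 0 0 5.4")

```text
clock: 1.25
ee_pos: [0.4132, -0.2809, 0.2638]
tool_rot: [0.0, 0.995, 0.096, 0.0]
ft_force: [-1.4, -0.2, -0.0]
width: 0.0598
```

Run:
```python
from h import *
s=state();print(s['clock'],s['q'].round(3),s['ee_pos'],yaw(),s['width'],s['ft_force'])
d=snapshot("wrist");cv2.imwrite("pics/w1.png",d["pixels"][:,:,::-1]);print(proj(d,[.4123,-.2817,.1978]))
d=snapshot("top");cv2.imwrite("pics/t1.png",cv2.resize(d["pixels"][130:280,260:440,::-1],None,fx=4,fy=4));
print(to([.4123,-.2817,.2038],.189))
```

```text
1.25 [ 0.59   0.526 -0.131  1.939  0.104  0.683 -0.983] [ 0.41323795 -0.28087431  0.26375938] 0.1931554391708303 0.059846979618559566 [-1.38260111 -0.20183521 -0.01610759]
[[259.07279798 219.0326426 ]]
[ 0.0011 -0.0014  0.0599  0.04    0.05   -0.08  ]
```

View pics/w1.png

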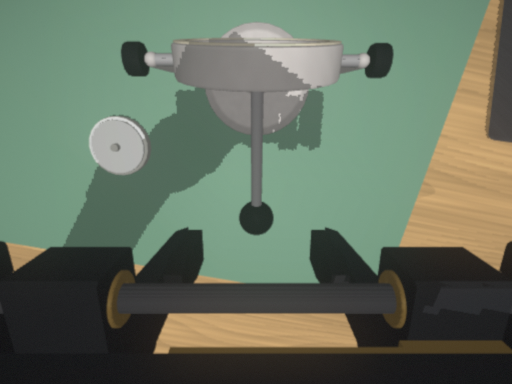

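Emit:
arm_command(deltas="0.06 0.001 -0.001 0.02 0 0 0; 0.06 0.001 -0.001 0.04 0 0 0; 0.06 0.001 -0.001 0.055 0 0 0; 0.06 0.001 -0.001 0.06 0 0 0; 0.02 0.001 -0.001 0.06 0 0 0; 0.02 0.001 -0.001 0.06 0 0 0; 0.02 0.001 -0.001 0.06 0 0 0; 0.02 0.001 -0.001 0.06 0 0 0; 0.02 0.001 -0.001 0.06 0 0 0")

```text
clock: 2.25
ee_pos: [0.4134, -0.2809, 0.2042]
tool_rot: [0.0, 0.996, 0.095, 0.0]
ft_force: [-0.6, 0.2, 2.3]
width: 0.0224
```

Run:
```python
from h import *
s=state();print(s['clock'],s['q'].round(3),s['ee_pos'],yaw(),s['width'],s['ft_force'])
d=snapshot("wrist");cv2.imwrite("pics/w2.png",d["pixels"][:,:,::-1])
L=np.array([.5157,-.2625,.170]);
g=lambda y,t:L+np.array([np.cos(y)*(-.095*np.cos(t)+.052*np.sin(t)),np.sin(y)*(-.095*np.cos(t)+.052*np.sin(t)),.095*np.sin(t)+.052*np.cos(t)])
y0,t0,y1,t1=.189,-.24,1.210,.2904
P0=g(y0,t0);print(P0)
c,n=np.cos(.1922),np.sin(.1922)
for k in np.linspace(0,1,11):
    p=g(y0+k*(y1-y0),t0+k*(t1-t0))-P0
    print(np.round([c*p[0]+n*p[1],n*p[0]-c*p[1],-p[2],-np.degrees(k*(y1-y0))],4))
```

```text
2.25 [ 0.575  0.62  -0.112  2.002  0.13   0.525 -1.01 ] [ 0.41343948 -0.28088151  0.20417913] 0.18959379681691954 0.022429750227547316 [-0.59040355  0.24219847  2.28141728]
[ 0.41292568 -0.28215899  0.19792783]
[ 0.  0. -0. -0.]
[ 2.1000e-03  1.0500e-02 -5.5000e-03 -5.8499e+00]
[ 5.60000e-03  2.05000e-02 -1.09000e-02 -1.16998e+01]
[ 1.03000e-02  2.99000e-02 -1.62000e-02 -1.75497e+01]
[ 1.60000e-02  3.83000e-02 -2.14000e-02 -2.33996e+01]
[ 2.28000e-02  4.58000e-02 -2.64000e-02 -2.92495e+01]
[ 3.03000e-02  5.22000e-02 -3.13000e-02 -3.50994e+01]
[ 3.85000e-02  5.74000e-02 -3.61000e-02 -4.09493e+01]
[ 4.70000e-02  6.13000e-02 -4.06000e-02 -4.67992e+01]
[ 5.58000e-02  6.39000e-02 -4.50000e-02 -5.26491e+01]
[ 6.4600e-02  6.5100e-02 -4.9100e-02 -5.8499e+01]
```

View pics/w2.png

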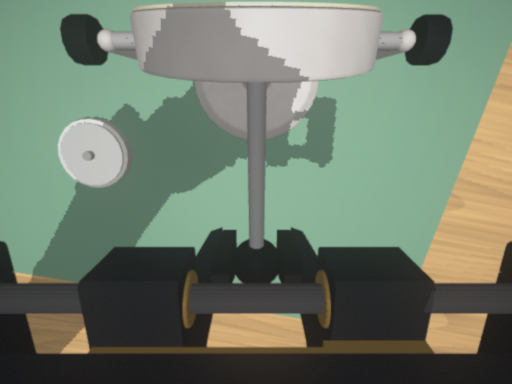

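Emit:
arm_command(deltas="0.02 0.0021 0.0105 -0.0055 0 0 -5.85; 0.02 0.0056 0.0205 -0.0109 0 0 -11.7; 0.02 0.0103 0.0299 -0.0162 0 0 -17.55; 0.02 0.016 0.0383 -0.0214 0 0 -23.4; 0.02 0.0228 0.0458 -0.0264 0 0 -29.25; 0.02 0.0303 0.0522 -0.0313 0 0 -35.1; 0.02 0.0385 0.0574 -0.0361 0 0 -40.95; 0.02 0.047 0.0613 -0.0406 0 0 -46.8; 0.02 0.0558 0.0639 -0.045 0 0 -52.65; 0.02 0.0646 0.0651 -0.0491 0 0 -58.5")

```text
clock: 3.3
ee_pos: [0.4869, -0.3332, 0.2519]
tool_rot: [-0.002, 0.821, 0.57, -0.002]
ft_force: [-2.8, -0.8, -2.7]
width: 0.0212
```

Emit:
arm_command(deltas="0.02 0 0 0 0 0 0; 0.02 0 0 0 0 0 0; 0.02 0 0 0 0 0 0")

```text
clock: 3.6
ee_pos: [0.4883, -0.3329, 0.2525]
tool_rot: [-0.0, 0.823, 0.568, -0.001]
ft_force: [-1.4, -2.0, -1.9]
width: 0.0214
```

Run:
```python
from h import *
s=state();print(s['clock'],s['q'].round(3),s['ee_pos'],yaw(),s['width'],s['ft_force'])
d=snapshot("wrist");cv2.imwrite("pics/w3.png",d["pixels"][:,:,::-1])
d=snapshot("scene");cv2.imwrite("pics/s3.png",cv2.resize(d["pixels"][95:215,150:300,::-1],None,fx=5,fy=5,interpolation=2))
d=snapshot("top");cv2.imwrite("pics/t3.png",cv2.resize(d["pixels"][130:280,260:440,::-1],None,fx=4,fy=4))
```

```text
3.6 [ 0.775  0.682 -0.444  1.676  0.364  0.867 -0.183] [ 0.48829874 -0.33290478  0.25254859] 1.2087991212386693 0.02140279675080613 [-1.40528215 -2.00925933 -1.9051579 ]
```

View pics/w3.png

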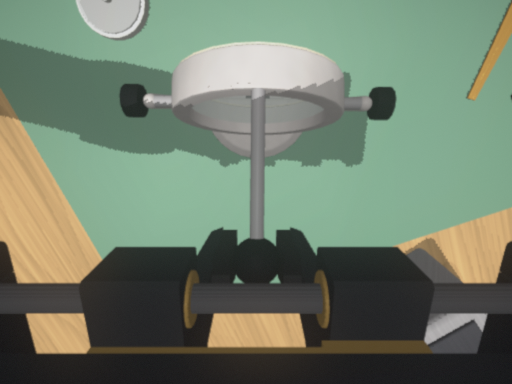

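View pics/s3.png

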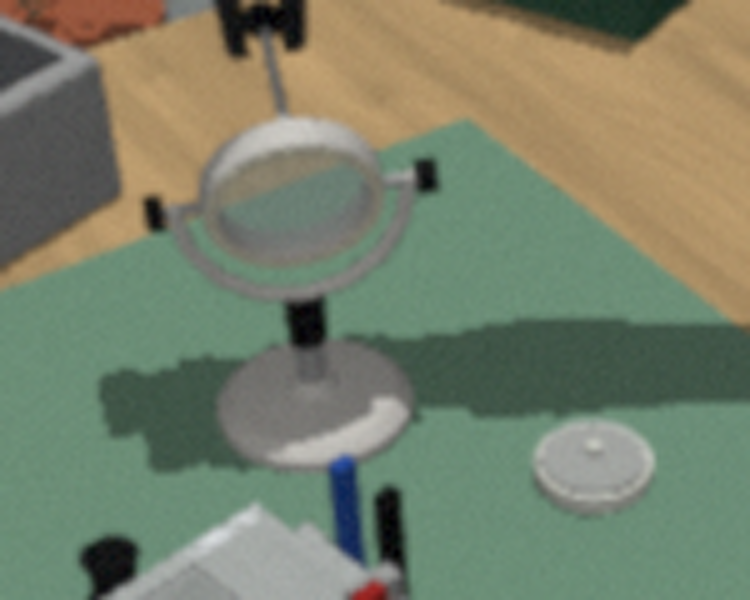

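View pics/t3.png

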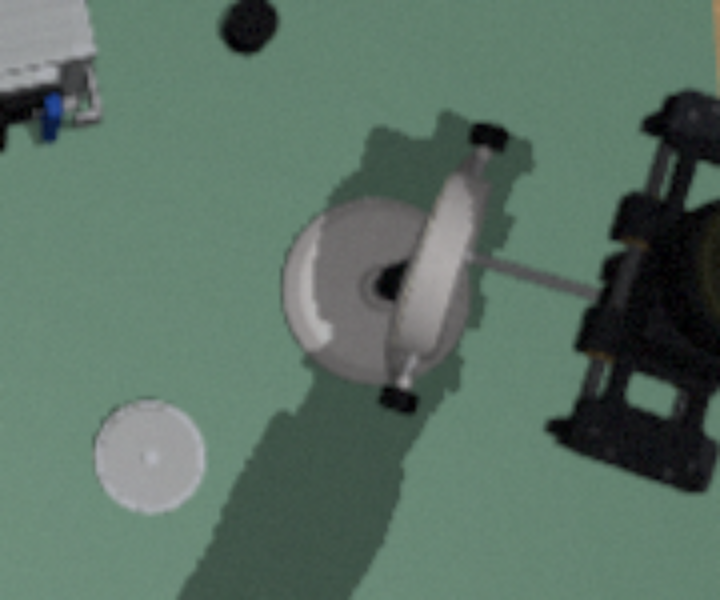

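Emit:
arm_command(deltas="0.05 0 0 0 0 0 0; 0.05 0 0 0 0 0 0; 0.06 0 0 0 0 0 0; 0.06 0 0 -0.03 0 0 0; 0.06 0 0 -0.07 0 0 0; 0.06 -0.03 0 -0.09 0 0 0; 0.06 -0.06 0 -0.09 0 0 0; 0.06 -0.09 0 -0.09 0 0 0; 0.06 -0.1 0 -0.09 0 0 0; 0.06 -0.1 0 -0.09 0 0 0")

```text
clock: 4.75
ee_pos: [0.4531, -0.4271, 0.3425]
tool_rot: [-0.0, 0.823, 0.568, 0.0]
ft_force: [0.4, -0.3, -0.6]
width: 0.06
```

Run:
```python
from h import *
s=state();print(s['clock'],s['q'].round(3),s['ee_pos'],yaw(),s['width'],s['ft_force'])
d=snapshot("wrist");cv2.imwrite("pics/w4.png",d["pixels"][:,:,::-1])
d=snapshot("scene");cv2.imwrite("pics/s4.png",cv2.resize(d["pixels"][75:195,150:300,::-1],None,fx=5,fy=5,interpolation=2))
d=snapshot("top");cv2.imwrite("pics/t4.png",cv2.resize(d["pixels"][150:270,275:425,::-1],None,fx=5,fy=5,interpolation=2))
```

```text
4.75 [ 0.941  0.635 -0.477  1.459  0.307  1.122  0.046] [ 0.45313779 -0.42712791  0.34253158] 1.2077538142949598 0.06004811011591324 [ 0.39626931 -0.27648865 -0.55441144]
```

View pics/w4.png

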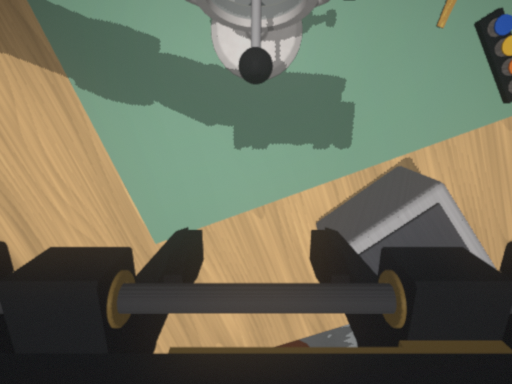

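View pics/s4.png

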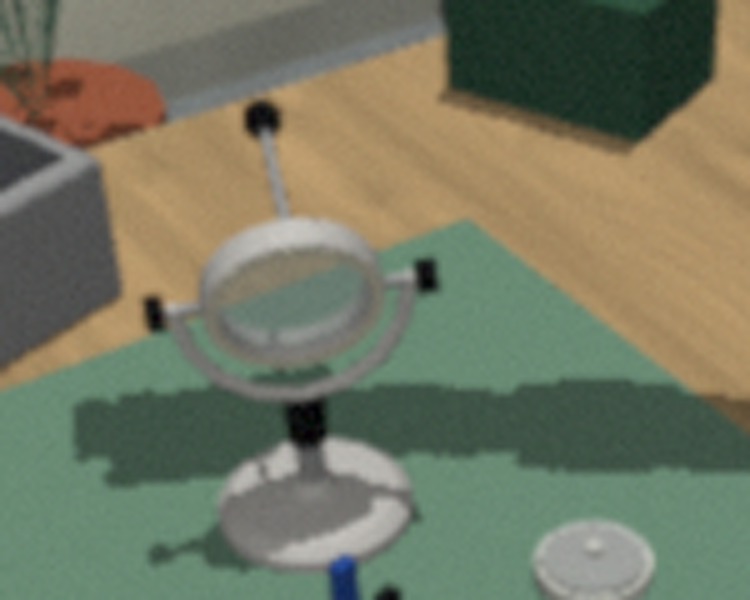

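View pics/t4.png

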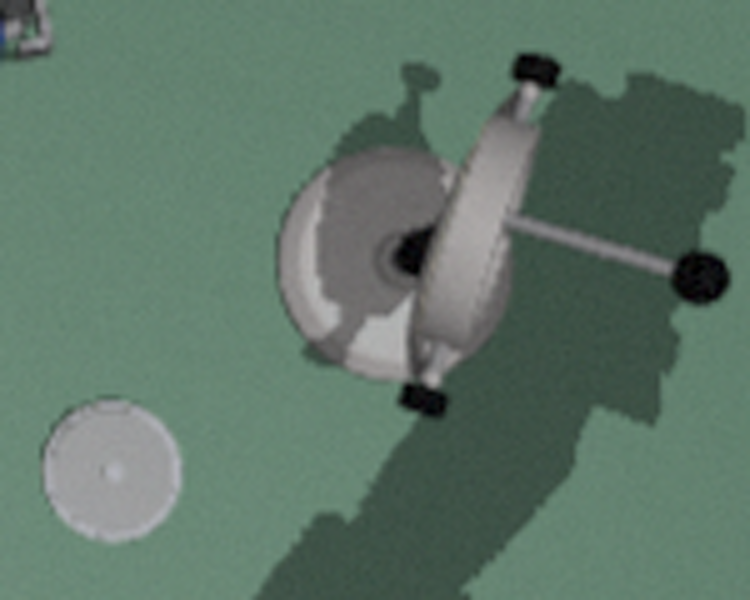

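Run:
```python
from h import *
t=snapshot("top");s=snapshot("scene");w=snapshot("wrist")
B=lambda u,v:((u+.5)/5-.5+275,(v+.5)/5-.5+150)
S=lambda u,v:((u+.5)/5-.5+150,(v+.5)/5-.5+75)
for n,o in[("ball",[(t,B(700,278)),(s,S(262,117)),(w,(256,66))]),("ballts",[(t,B(700,278)),(s,S(262,117))]),("kF",[(t,B(536,71)),(s,S(426,274))]),("kN",[(t,B(424,399)),(s,S(154,313))])]:
    print(n,*[np.round(a,4) for a in tri(o)])
D=np.array([.6314,.0444,.072])
def m(q):
    x,y,a,tl=q;Rm=(R.from_euler('z',a)*R.from_euler('y',tl)).as_matrix();L=np.array([x,y,.17])
    return L+Rm@[-.095,0,.052],L+Rm@[0,.083,0],L+Rm@[0,-.083,0],L
def f(q):
    b,k1,k2,L=m(q)
    r=[proj(t,b)[0]-B(700,278),proj(s,b)[0]-S(262,117),.5*(proj(w,b)[0]-(256,66)),
    proj(t,[(k1+k2)/2])[0]-np.mean([B(536,71),B(424,399)],0),proj(s,[(k1+k2)/2])[0]-np.mean([S(426,274),S(154,313)],0)]
    for d,p,q_ in((t,B(536,71),B(424,399)),(s,S(426,274),S(154,313))):
        v=np.diff(proj(d,[k1,k2]),axis=0)[0];u=np.array(q_)-p;
        if v@u<0:u=-u
        r.append([20*(np.cross(v,u)/np.linalg.norm(v)/np.linalg.norm(u))])
    return np.concatenate(r)
r=least_squares(f,[.516,-.2625,1.21,.29]);x,y,a,tl=r.x;v=D-[x,y,.17]
print(r.x,r.fun.round(1),"want",np.arctan2(v[1],v[0]),np.arctan2(-v[2],np.hypot(*v[:2])))
```

```text
ball [ 0.4889 -0.3297  0.2512] [2.1342 0.9337 1.6415]
ballts [ 0.4878 -0.3325  0.2487] [0.3033 0.3033]
kF [ 0.5267 -0.2135  0.2438] [72.2833 72.2833]
kN [ 0.5124 -0.2768  0.1463] [81.5252 81.5252]
[ 0.51541906 -0.26306321  1.19455994  0.35611776] [-1.2 -0.7 -0.1 -0.4 -0.2  0.6  0.2 -0.   0.2 -0.1 -0.1 -0.1] want 1.2100817376244795 0.2898274984330746<stdin>:18: DeprecationWarning: Arrays of 2-dimensional vectors are deprecated. Use arrays of 3-dimensional vectors instead. (deprecated in NumPy 2.0)
```

```bash
cat > lf.py <<'E'
from h import *
def blobs(im,box,thr=50):
    x0,y0,x1,y1=box;g=im[y0:y1,x0:x1].max(2);n,l,st,c=cv2.connectedComponentsWithStats((g<thr).astype(np.uint8))
    return [(st[i,4],(c[i]+[x0,y0]).round(2)) for i in range(1,n) if st[i,4]>8]
t=snapshot("top");s=snapshot("scene");w=snapshot("wrist")
E
python3 - <<'E'
from lf import *
print(blobs(t["pixels"],(340,155,425,240),45));print(blobs(s["pixels"],(175,90,240,140),45));print(blobs(w["pixels"],(200,30,300,100),45))
E
```

```text
[(np.int32(41), array([381.8 , 163.44])), (np.int32(46), array([357.35, 199.78])), (np.int32(91), array([414.48, 205.16])), (np.int32(42), array([359.38, 229.57]))]
[(np.int32(21), array([201.95,  98.  ])), (np.int32(15), array([234.93, 129.93])), (np.int32(9), array([180.44, 137.22]))]
[(np.int32(261), array([256.22,  79.09]))]
```

```bash
cat >> lf.py <<'E'
B=lambda u,v:((u+.5)/5-.5+275,(v+.5)/5-.5+150)
SB=lambda u,v:((u+.5)/5-.5+150,(v+.5)/5-.5+95)
def model(x,y,a,tl):
    Rm=(R.from_euler('z',a)*R.from_euler('y',tl)).as_matrix();L=np.array([x,y,.17])
    return L+Rm@[-.095,0,.052],L+Rm@[0,.083,0],L+Rm@[0,-.083,0]
pairs0=[[(t,B(553,455)),(s,SB(417,88))],[(t,B(308,269)),(s,SB(385,247))],[(t,B(652,198)),(s,SB(206,143))]]
def solve(pairs1,extra=None):
    def f(q):
        x,y,a0,t0,a1,t1=q[:6];off={id(t):q[6:8],id(s):q[8:10]};r=[q[6:10]/.7]
        for P,M in((pairs0,model(x,y,a0,t0)),(pairs1,model(x,y,a1,t1))):
            for obs,p in zip(P,M):
                for d,uv in obs: r.append((proj(d,p)[0]+off[id(d)]-uv)/.3)
        return np.concatenate(r)
    return least_squares(f,[.516,-.2625,.19,-.24,1.21,.29,0,0,0,0])
E
python3 - <<'E'
from lf import *
r=solve([[(t,(414.5,205.2)),(s,(202,98))],[(t,(359.4,229.6)),(s,(234.9,129.8))][::1] if 0 else [(t,(381.8,163.44)),(s,(180.4,137.2))],[(t,(359.4,229.6)),(s,(234.9,129.9))]])
print(r.x.round(4),(r.fun*.3).round(1))
J=r.jac;print(np.sqrt(np.diag(np.linalg.inv(J.T@J)))[:6].round(4))
E
```

```text
[ 0.5156 -0.2624  0.1881 -0.2451  4.3382  1.8394  0.1388 -0.1775  0.1821
 -0.0164] [ 0.1 -0.1  0.1 -0.  -0.1 -0.1 -0.2  0.1  0.   0.  -0.   0.1  0.1  0.
  0.1  0.   0.  -0.2  0.   0.2  0.1  0.3  0.1 -0.  -0.1 -0.   0.  -0.4]
[0.0013 0.0014 0.0043 0.0113 0.0045 0.0123]
```

```bash
python3 -c "
from h import *
print(to([.6517,.0875,.34],3.33))"
```

```text
[ 5.5030e-01  4.3000e-03  2.8000e-03 -0.0000e+00  0.0000e+00 -1.2142e+02]
```

Emit:
arm_command(deltas="0.0875 0.03 0 0 0 0 -8; 0.0875 0.07 0 0 0 0 -16; 0.0875 0.11 0 0 0 0 -24; 0.0875 0.15 0 0 0 0 -32; 0.0875 0.19 0 0 0 0 -40; 0.0875 0.23 0 0 0 0 -48; 0.0875 0.27 0 0 0 0 -56; 0.0875 0.31 0.001 0 0 0 -64; 0.0875 0.35 0.002 0 0 0 -72; 0.0875 0.39 0.003 0 0 0 -80")

```text
clock: 6.35
ee_pos: [0.5945, -0.061, 0.343]
tool_rot: [0.0, 0.262, 0.965, -0.0]
ft_force: [0.2, 0.5, 0.0]
width: 0.0875
```

```bash
python3 -c "
from h import *
s=state();print(s['q'].round(2),s['ee_pos'])
print(to([.6517,.0875,.27],3.33))"
```

```text
[ 0.48  0.67 -0.85  1.53  0.53  1.18  0.58] [ 0.59449068 -0.06095335  0.34299097]
[ 2.570e-02  1.570e-01  7.300e-02 -2.000e-02  3.000e-02 -4.114e+01]
```

Emit:
arm_command(deltas="0.0875 0.004 0.03 0 0 0 -8; 0.0875 0.008 0.06 0 0 0 -16; 0.0875 0.014 0.09 0.02 0 0 -24; 0.0875 0.02 0.12 0.04 0 0 -32; 0.0875 0.0257 0.157 0.06 0 0 -41.1; 0.0875 0.0257 0.157 0.073 0 0 -41.1; 0.0875 0.0257 0.157 0.073 0 0 -41.1; 0.0875 0.0257 0.157 0.073 0 0 -41.1")

```text
clock: 7.15
ee_pos: [0.6521, 0.0844, 0.2699]
tool_rot: [-0.0, -0.09, 0.996, -0.001]
ft_force: [1.2, -0.1, 0.0]
width: 0.0875
```

Run:
```python
from h import *
s=state();print(s['q'].round(2),s['ee_pos'],yaw())
d=snapshot("wrist");cv2.imwrite("pics/w5.png",d["pixels"][:,:,::-1])
print(to([.6517,.0875,.27],3.33))
c,n=np.cos(.189),np.sin(.189)
W=lambda x,y,z:np.array([.6314+c*x-n*y,.0444+n*x+c*y,z])
for nm,p in dict(tab=(.028,.0126,.182),post=(.028,.05,.182),FR=(0,-.11,.14),hinge=(-.0024,.0947,.155),grip=(-.0294,-.0413,.17),trig=(-.0294,-.0753,.17)).items(): print(nm,proj(d,W(*p)).round(0))
```

```text
[ 0.25  0.87 -0.95  1.43  0.73  1.21  0.97] [0.65206656 0.08444057 0.26991609] -2.961684831322196
[ 1.0e-04  3.2e-03  6.0e-04 -7.0e-02  5.0e-02 -5.1e-01]
tab [[225. 208.]]
post [[274. 207.]]
FR [[ 90. 163.]]
hinge [[326. 161.]]
grip [[152. 131.]]
trig [[107. 132.]]
```

View pics/w5.png

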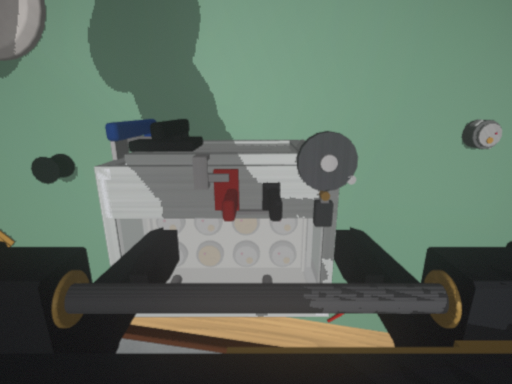

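```bash
cat > ov.py <<'E'
from h import *
import sys
def overlay(d,q,fn,crop,f=3):
    x0,y0,ya=q;c,n=np.cos(ya),np.sin(ya)
    W=lambda x,y,z:np.array([x0+c*x-n*y,y0+n*x+c*y,z])
    im=cv2.resize(d["pixels"][:,:,::-1],None,fx=f,fy=f,interpolation=2)
    def box(x,X,y,Y,z,Z,col):
        for zz in(z,Z):
            P=((proj(d,[W(x,y,zz),W(X,y,zz),W(X,Y,zz),W(x,Y,zz)])+.5)*f-.5).astype(int)
            cv2.polylines(im,[P],True,col,1)
    box(0,.16,-.11,.11,.14,.14,(0,255,255))
    box(.019,.037,.0076,.0176,.14,.182,(255,255,0));box(.019,.037,.0446,.0546,.14,.182,(0,255,0))
    box(-.036,-.022,-.0463,-.0363,.078,.17,(0,255,0));box(-.036,-.022,-.0803,-.0703,.078,.17,(255,255,0))
    a,b,e,g=crop;cv2.imwrite(fn,im[b*f:g*f,a*f:e*f])
if __name__=="__main__":
    q=(.6314,.0444,.189)
    overlay(snapshot("wrist"),q,"pics/ow.png",(80,100,340,290));overlay(snapshot("scene"),q,"pics/os.png",(130,170,290,320),4)
E
python3 ov.py
```

```text
(no output)
```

View pics/ow.png

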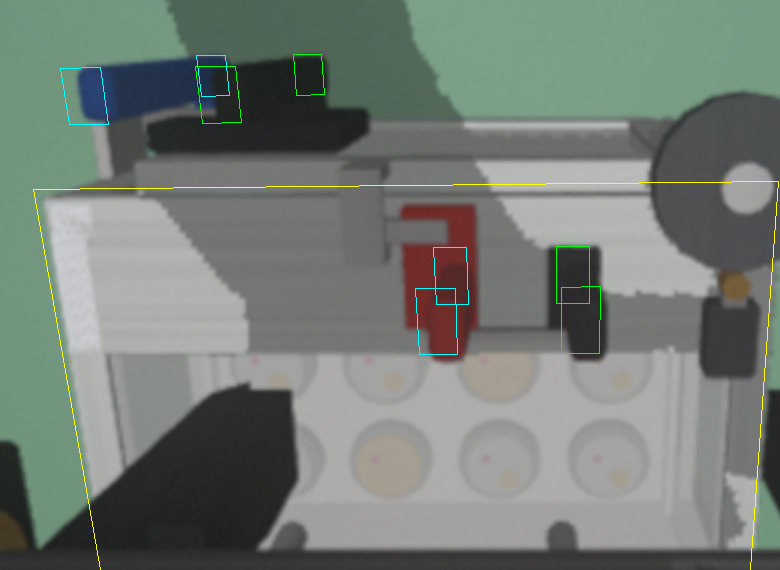

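View pics/os.png

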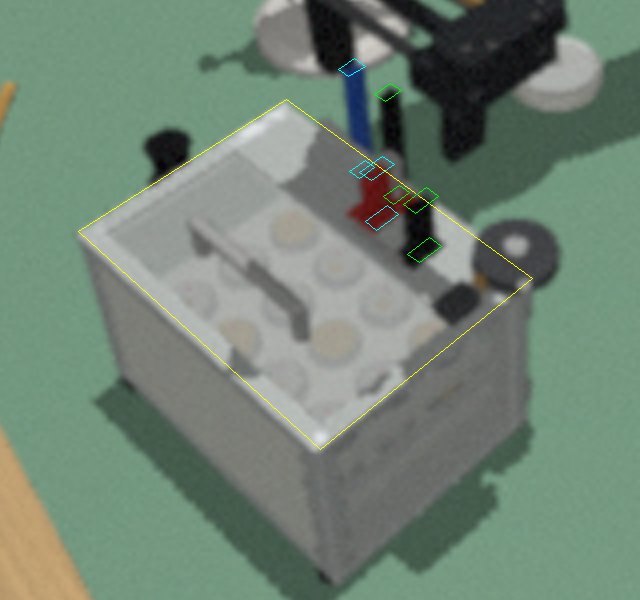

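```bash
python3 -c "
from h import *
print(to([.6596,.0834,.212],.189+np.pi))"
```

```text
[-0.0068 -0.0024  0.059  -0.05    0.1    -0.52  ]
```

Emit:
arm_command(deltas="0.062 -0.0068 -0.0024 0.01 0 0 -0.5; 0.062 -0.0068 -0.0024 0.03 0 0 -0.5; 0.062 -0.0068 -0.0024 0.045 0 0 -0.5; 0.062 -0.0068 -0.0024 0.058 0 0 -0.5; 0.062 -0.0068 -0.0024 0.058 0 0 -0.5; 0.062 -0.0068 -0.0024 0.058 0 0 -0.5")

```text
clock: 7.9
ee_pos: [0.6591, 0.0849, 0.2118]
tool_rot: [-0.0, -0.096, 0.995, 0.0]
ft_force: [0.5, -0.2, 0.7]
width: 0.0621
```

Run:
```python
from ov import *
s=state();print(s['q'].round(2),s['ee_pos'],yaw())
d=snapshot("wrist");cv2.imwrite("pics/w6.png",d["pixels"][:,:,::-1]);overlay(d,(.6314,.0444,.189),"pics/ow6.png",(100,130,360,320))
```

```text
[ 0.24  0.94 -0.91  1.46  0.79  1.13  0.94] [0.659085   0.08492181 0.21176458] -2.950183221319452
```

View pics/ow6.png

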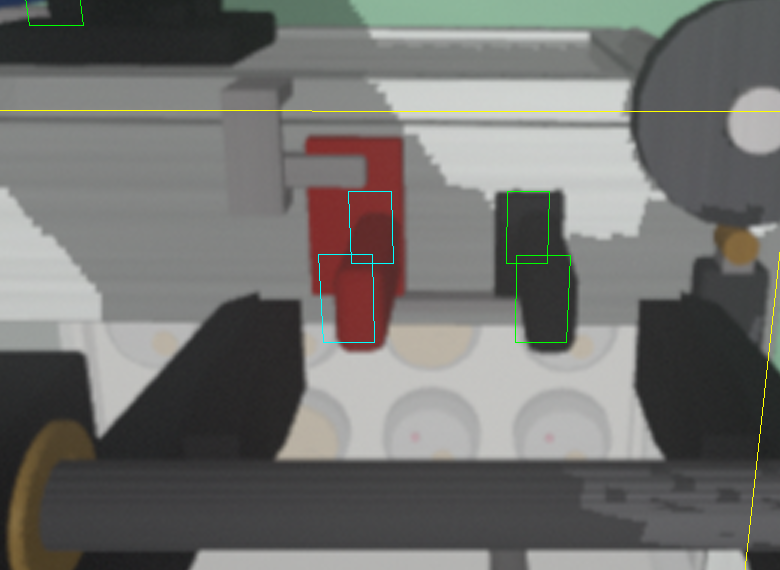

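Emit:
arm_command(deltas="0.062 0.003 0 0.01 0 0 0; 0.062 0.003 0 0.02 0 0 0; 0.062 0.003 0 0.029 0 0 0; 0.062 0.003 0 0.029 0 0 0; 0.056 0.003 0.002 0.029 0 0 0; 0.05 0.003 0.004 0.029 0 0 0; 0.044 0.003 0.0042 0.029 0 0 0; 0.038 0.003 0.0042 0.029 0 0 0; 0.03 0.003 0.0042 0.029 0 0 0; 0.03 0.003 0.0042 0.029 0 0 0")

```text
clock: 8.95
ee_pos: [0.6552, 0.089, 0.1828]
tool_rot: [0.0, -0.096, 0.995, 0.001]
ft_force: [0.2, -0.4, -3.1]
width: 0.0319
```

Emit:
arm_command(deltas="0.03 0 0 0 0 0 0; 0.03 0 0 0 0 0 0; 0.03 0 0 0 0 0 0")

```text
clock: 9.25
ee_pos: [0.6552, 0.089, 0.1828]
tool_rot: [0.0, -0.096, 0.995, 0.001]
ft_force: [1.4, 2.6, -5.0]
width: 0.0316
```

Run:
```python
from ov import *
s=state();print(s['q'].round(2),s['ee_pos'],yaw(),s['width'],s['ft_force'])
d=snapshot("wrist");cv2.imwrite("pics/w7.png",d["pixels"][:,:,::-1])
```

```text
[ 0.22  0.97 -0.89  1.5   0.82  1.07  0.9 ] [0.65520895 0.08904087 0.18276577] -2.949813025466285 0.03159129962899031 [ 1.44108294  2.64987171 -5.00653498]
```

View pics/w7.png

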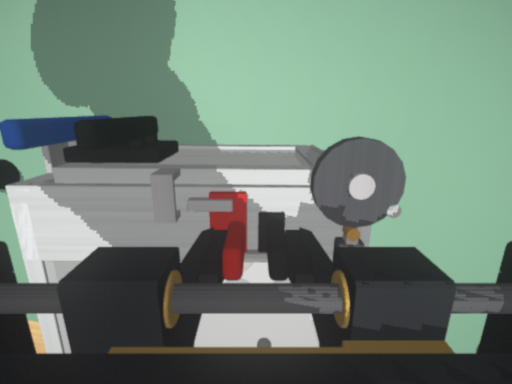

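Emit:
arm_command(deltas="0.05 0 0 0 0 0 0; 0.056 0 0 0 0 0 0; 0.06 0 0 0 0 0 0; 0.06 0 0 -0.03 0 0 0; 0.065 0 0 -0.06 0 0 0; 0.065 0 0 -0.06 0 0 0")

```text
clock: 9.9
ee_pos: [0.6572, 0.0901, 0.2477]
tool_rot: [0.004, -0.095, 0.995, 0.001]
ft_force: [0.7, 0.3, -0.5]
width: 0.0645
```

Run:
```python
from ov import *
s=state();print(s['ee_pos'],s['width'])
print(to([.6127,-.0121,.23],.189+np.pi))
d=snapshot("wrist");cv2.imwrite("pics/w8.png",d["pixels"][:,:,::-1])
```

```text
[0.65717084 0.09005938 0.24766033] 0.06451771386526063
[ 0.0632 -0.0919  0.017   0.1     0.45    0.12  ]
```

View pics/w8.png

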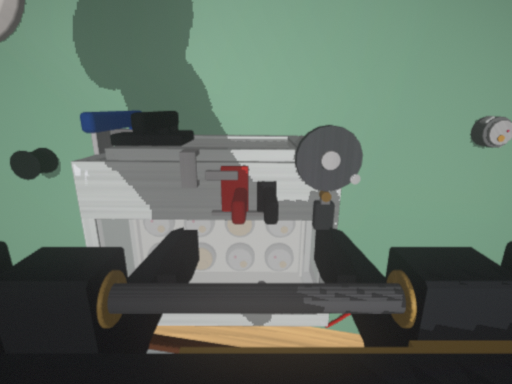

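Tab stays back (red top at (239,211), post (270,211), bolt clear of the hook at (195,175)). Now above the handle.

Emit:
arm_command(deltas="0.065 0.02 -0.03 0 0 0 0; 0.065 0.04 -0.06 0 0 0 0; 0.065 0.0632 -0.0919 0.01 0 0 0; 0.065 0.0632 -0.0919 0.017 0 0 0; 0.065 0.0632 -0.0919 0.017 0 0 0; 0.065 0.0632 -0.0919 0.017 0 0 0")

```text
clock: 10.55
ee_pos: [0.6108, -0.0125, 0.2256]
tool_rot: [-0.0, -0.096, 0.995, 0.001]
ft_force: [0.3, 0.0, 0.7]
width: 0.0649
```

Run:
```python
from ov import *
s=state();print(s['q'].round(2),s['ee_pos'],s['width'],yaw())
d=snapshot("wrist");overlay(d,(.6314,.0444,.189),"pics/ow9.png",(120,100,380,300))
```

```text
[ 0.43  0.87 -0.95  1.63  0.79  1.07  1.02] [ 0.61075968 -0.01254166  0.22561611] 0.06488199157342672 -2.948856735877288
```

View pics/ow9.png

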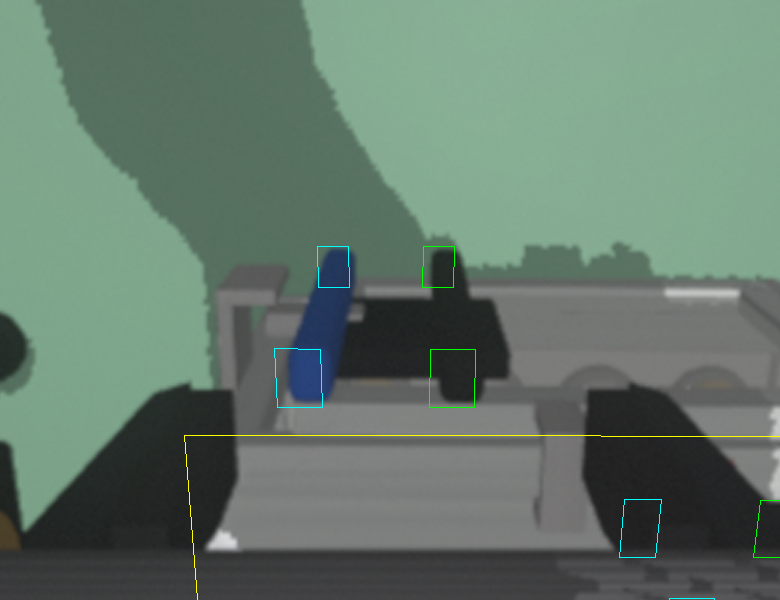

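Emit:
arm_command(deltas="0.065 0 0 0.02 0 0 0; 0.065 0 0 0.04 0 0 0; 0.065 0 0 0.053 0 0 0; 0.065 0 0 0.0575 0 0 0; 0.065 0 0 0.0575 0 0 0; 0.055 0 0 0.0575 0 0 0; 0.045 0 0 0.0575 0 0 0; 0.03 0 0 0.0575 0 0 0; 0.03 0 0 0.0575 0 0 0; 0.03 0 0 0.0575 0 0 0")

```text
clock: 11.6
ee_pos: [0.6112, -0.0126, 0.1691]
tool_rot: [0.001, -0.096, 0.995, 0.001]
ft_force: [1.0, 2.5, 2.5]
width: 0.0333
```

Emit:
arm_command(deltas="0.03 0 0 0 0 0 0; 0.03 0 0 0 0 0 0; 0.03 0 0 0 0 0 0")

```text
clock: 11.9
ee_pos: [0.6112, -0.0127, 0.169]
tool_rot: [0.001, -0.096, 0.995, 0.001]
ft_force: [0.9, 3.1, 5.9]
width: 0.0333
```

Run:
```python
from ov import *
s=state();print(s['q'].round(2),s['ee_pos'],s['width'],yaw(),s['ft_force'])
d=snapshot("wrist");cv2.imwrite("pics/w10.png",d["pixels"][:,:,::-1])
```

```text
[ 0.41  0.94 -0.9   1.67  0.86  0.97  0.96] [ 0.61121375 -0.01266002  0.1690177 ] 0.03333289411662432 -2.949551284714066 [0.87256874 3.07304994 5.93536733]
```

View pics/w10.png

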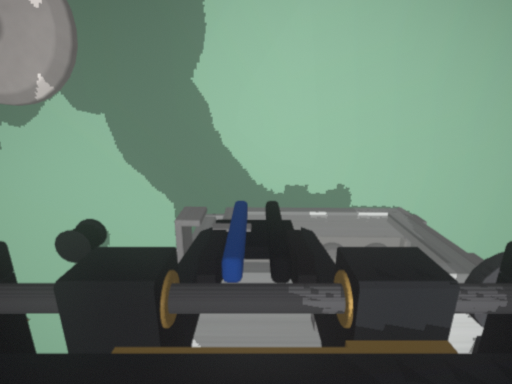

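Run:
```python
import numpy as np
x,y=-.027,-.148
for k in range(1,11):
    a=np.radians(3.5*k);X=x*np.cos(a)+y*np.sin(a);Y=-x*np.sin(a)+y*np.cos(a)
    print("0.03 %.4f %.4f 0 0 0 %.1f;"%(-(X-x),Y-y,3.5*k),end=" ")
```

```text
0.03 0.0090 0.0019 0 0 0 3.5; 0.03 0.0178 0.0044 0 0 0 7.0; 0.03 0.0265 0.0074 0 0 0 10.5; 0.03 0.0350 0.0109 0 0 0 14.0; 0.03 0.0433 0.0150 0 0 0 17.5; 0.03 0.0512 0.0195 0 0 0 21.0; 0.03 0.0589 0.0245 0 0 0 24.5; 0.03 0.0663 0.0300 0 0 0 28.0; 0.03 0.0734 0.0359 0 0 0 31.5; 0.03 0.0800 0.0423 0 0 0 35.0;
```

Emit:
arm_command(deltas="0.03 0.009 0.0019 0 0 0 3.5; 0.03 0.0178 0.0044 0 0 0 7; 0.03 0.0265 0.0074 0 0 0 10.5; 0.03 0.035 0.0109 0 0 0 14; 0.03 0.0433 0.015 0 0 0 17.5; 0.03 0.0512 0.0195 0 0 0 21; 0.03 0.0589 0.0245 0 0 0 24.5; 0.03 0.0663 0.03 0 0 0 28; 0.03 0.0734 0.0359 0 0 0 31.5; 0.03 0.08 0.0423 0 0 0 35")

```text
clock: 12.95
ee_pos: [0.5257, 0.0145, 0.169]
tool_rot: [0.002, 0.209, 0.978, 0.002]
ft_force: [5.1, 5.8, 1.5]
width: 0.033
```

Run:
```python
from ov import *
s=state();print(s['q'].round(2),s['ee_pos'],s['width'],yaw(),s['ft_force'],s['ft_torque'])
d=snapshot("wrist");cv2.imwrite("pics/w11.png",d["pixels"][:,:,::-1])
```

```text
[ 0.32  0.8  -0.73  1.94  0.81  0.72  0.24] [0.52566919 0.01451969 0.16899693] 0.033031691058696654 2.721219294146594 [5.12579615 5.84520273 1.48299898] [ 0.57912496 -0.79739351  0.13898436]
```

View pics/w11.png

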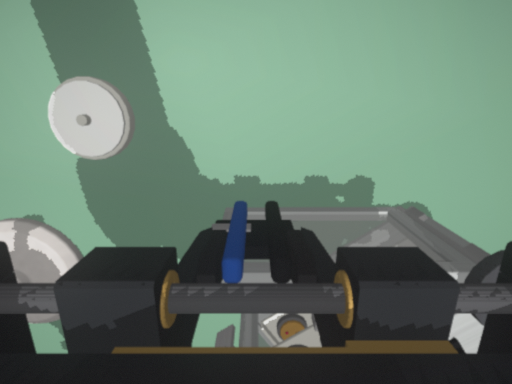

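Emit:
arm_command(deltas="0.03 0.009 0.0019 0 0 0 3.5; 0.03 0.0178 0.0044 0 0 0 7; 0.03 0.0265 0.0074 0 0 0 10.5; 0.03 0.035 0.0109 0 0 0 14; 0.03 0.0433 0.015 0 0 0 17.5; 0.03 0.0512 0.0195 0 0 0 21; 0.03 0.0589 0.0245 0 0 0 24.5; 0.03 0.0663 0.03 0 0 0 28; 0.03 0.0734 0.0359 0 0 0 31.5; 0.03 0.08 0.0423 0 0 0 35")

```text
clock: 14.0
ee_pos: [0.4709, 0.0854, 0.169]
tool_rot: [0.002, 0.493, 0.87, 0.003]
ft_force: [6.4, 3.4, 1.1]
width: 0.0334
```

Run:
```python
from ov import *
s=state();print(s['q'].round(2),s['ee_pos'],s['width'],yaw(),s['ft_force'],s['ft_torque'])
d=snapshot("wrist");cv2.imwrite("pics/w12.png",d["pixels"][:,:,::-1])
```

```text
[ 0.05  0.71 -0.53  2.08  0.71  0.53 -0.46] [0.47087565 0.0853964  0.16896414] 0.03340512062726507 2.110374545247195 [6.38305339 3.36408589 1.08167844] [ 0.2722531  -0.94923869  0.36507924]
```

View pics/w12.png

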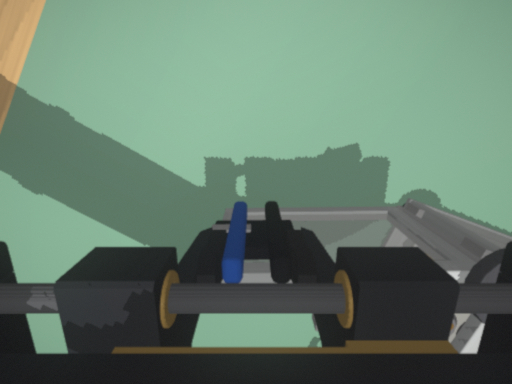

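Emit:
arm_command(deltas="0.03 0.009 0.0019 0 0 0 3.5; 0.03 0.0178 0.0044 0 0 0 7; 0.03 0.0265 0.0074 0 0 0 10.5; 0.03 0.035 0.0109 0 0 0 14; 0.03 0.0433 0.015 0 0 0 17.5; 0.03 0.0512 0.0195 0 0 0 21; 0.03 0.0589 0.0245 0 0 0 24.5; 0.03 0.0663 0.03 0 0 0 28; 0.03 0.0734 0.0359 0 0 0 31.5; 0.03 0.08 0.0423 0 0 0 35")

```text
clock: 15.05
ee_pos: [0.466, 0.1749, 0.169]
tool_rot: [0.001, 0.732, 0.681, 0.002]
ft_force: [6.5, 0.5, 3.5]
width: 0.0334
```

Emit:
arm_command(deltas="0.03 0 0 0 0 0 0; 0.03 0 0 0 0 0 0; 0.03 0 0 0 0 0 0")

```text
clock: 15.35
ee_pos: [0.466, 0.1747, 0.1689]
tool_rot: [0.001, 0.731, 0.682, 0.002]
ft_force: [5.8, 1.7, 4.5]
width: 0.0333
```

Run:
```python
from ov import *
s=state();print(s['q'].round(2),s['ee_pos'],s['width'],yaw(),s['ft_force'],np.abs(s['joint_vel']).max())
h=np.array([.6105,.1374])-s['ee_pos'][:2];print(np.hypot(*h))
for n in("wrist","top","scene"):
    d=snapshot(n);cv2.imwrite(f"pics/{n}13.png",d["pixels"][:,:,::-1])
    if n=="top":cv2.imwrite("pics/t13z.png",cv2.resize(d["pixels"][70:270,170:430,::-1],None,fx=3,fy=3,interpolation=2))
    if n=="scene":cv2.imwrite("pics/s13z.png",cv2.resize(d["pixels"][75:275,130:330,::-1],None,fx=3,fy=3,interpolation=2))
```

```text
[-0.23  0.7  -0.35  2.03  0.49  0.49 -1.02] [0.46596877 0.17471752 0.16894967] 0.03331736189144163 1.502025285251112 [5.83829921 1.71867274 4.52393699] 0.003888368669127008
0.14927114315183984
```

View pics/t13z.png

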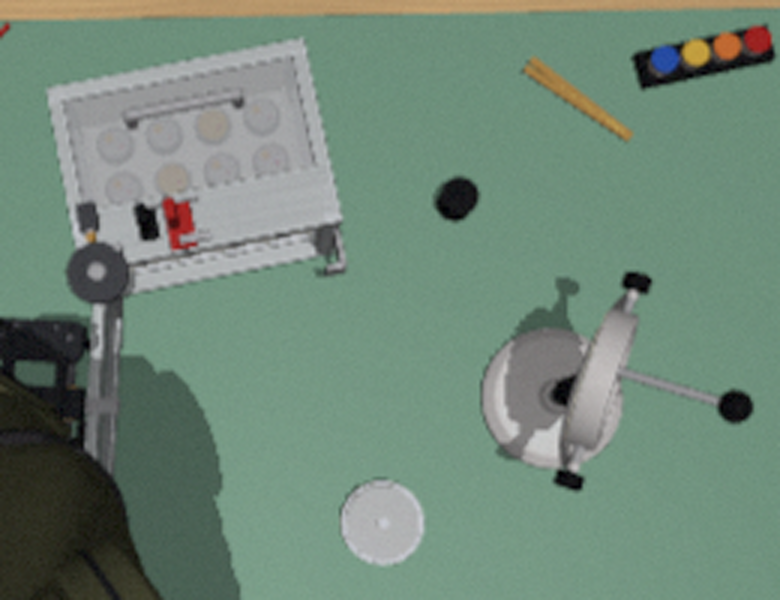

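View pics/s13z.png

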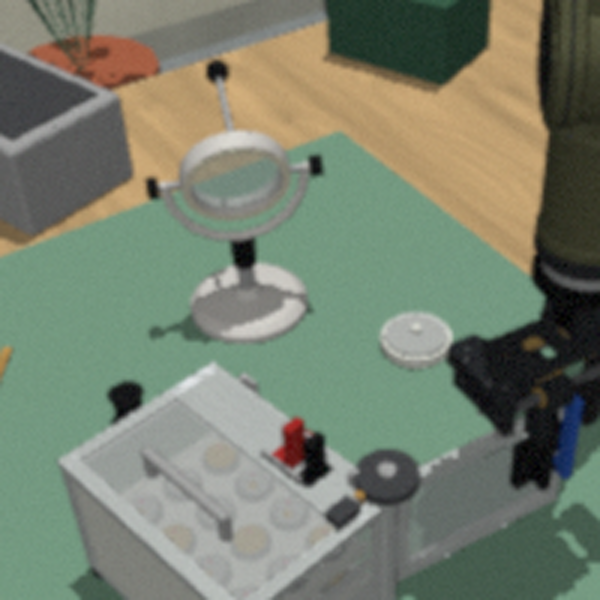

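View pics/wrist13.png

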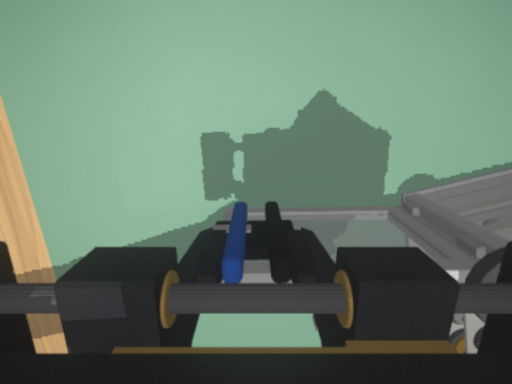

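```bash
python3 -c "
from plant import sign_off
print(sign_off())"
```

```text
the job is handed in; nothing more can be done
None
```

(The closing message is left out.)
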